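# Refill the empty compartment of the hardware carousel

### The job

Turn the hardware carousel by hand until its empty compartment is centred under the spout of the fill chute, then pick up the scoop of brass conchos, hold its nose close over the chute's mouth and tip it so that all five slide down into that compartment. Put the empty scoop back on the granite slab, lying flat as it was, and leave the other things on the bench undisturbed.

Things in the scene. Friction and masses are not known exactly. Their poses are not given: they have to be found in the camera images.
- tray (a joint): angle (rad) of the carousel's round tray about its vertical axis, counter-clockwise from above positive; it turns endlessly either way and can start anywhere. At 0 (or any full turn) the empty compartment is centred under the chute's spout. It has a light drag (about 0.07 N m) and stays where it is left.
- carousel: fixed base of the carousel; origin on the bench on the tray's axis, y points outwards along the chute. On it turns a grey tray 290 mm across (4 mm rim), six equal 60 degree pie compartments between 4 mm radial dividers; compartment floor 23 mm, rim and divider tops 66 mm above the bench. Five hold stock (buckles, rivets, D-rings, studs, rings) that is fixed to the tray; one is empty
- knob (a point): point on the tray's axis at the middle of the grip of its round black centre knob: 46 mm diameter, from 84 to 122 mm above the bench, this point 103 mm above it. Below the knob is a thin neck, down to a 40 mm hub at 75 mm.
- empty_compartment (a point): middle of the floor of the empty compartment, 100 mm from the tray's axis, 23 mm above the bench; turns with the tray.
- divider_a (a point): on the divider that bounds the empty compartment on its clockwise side (from above), 80 mm from the axis; x points along the divider, y squarely into the empty compartment.
- divider_b (a point): on the divider that bounds the empty compartment on its counter-clockwise side, 80 mm from the axis; x points along the divider, y squarely into the empty compartment.
- chute_outlet (a point): centre of the spout opening at the low end of the fixed aluminium chute, 100 mm from the tray's axis and 73 mm above the bench, just over the divider tops; axes as carousel. The opening is 60 mm wide and 52 mm long; the spout's inner end plate stands 71 mm from the axis and reaches 116 mm high.
- chute_mouth (a point): on the chute's floor, mid width, 205 mm from the tray's axis, 142 mm above the bench; axes as carousel. The open trough slopes 37 degrees down to the tray, inner width 60 mm at the spout to 104 mm at its open upper end, walls 32 mm high; upper end 236 mm from the axis, floor there 166 mm, wall tops 198 mm above the bench. Slippery: things slide down it by themselves.
- scoop: aluminium hand scoop, 0.14 kg. Pan 56 mm wide outside (50 inside), floor 3 mm, parallel upright side walls 34 mm high, lower at the nose. Origin: underside, mid width; x to the open nose (lip x = +56 mm), z up; back wall x = -45; round wooden handle 18 mm thick, axis 22 mm up, to x = -117; balance x = -11. Slippery: conchos stay while it is level and moved smoothly, slide out tipped past 30 degrees
- scoop_lip (a point): middle of the scoop's nose edge, top side, 56 mm ahead of and 6.5 mm above the scoop's origin.
- slab: fixed speckled grey granite slab, 300 (its x) by 260 (its y) by 30 mm thick; origin at the centre of its underside, on the bench; the scoop lies on it.
- concho1: loose domed brass concho (decorative button), 22 mm across, 6 mm thick, 13 g; origin at the centre of its flat underside; five lie in the scoop
- concho2: loose domed brass concho (decorative button), 22 mm across, 6 mm thick, 13 g; origin at the centre of its flat underside
- concho3: loose domed brass concho (decorative button), 22 mm across, 6 mm thick, 13 g; origin at the centre of its flat underside
- concho4: loose domed brass concho (decorative button), 22 mm across, 6 mm thick, 13 g; origin at the centre of its flat underside
- concho5: loose domed brass concho (decorative button), 22 mm across, 6 mm thick, 13 g; origin at the centre of its flat underside
- maul: bystander: leatherworker's maul lying on the bench, white head 68 mm thick, dark handle, 245 mm long along its x; origin under it on the bench
- dye_jar: bystander: closed amber jar with black cap, 60 mm diameter, 85 mm tall; origin at its foot
- edger: bystander: small edging tool with a dark wooden handle, about 125 mm long along its x, 24 mm thick, lying on the bench; origin under it
- stamp_rack: bystander: fixed wooden block 85 by 320 by 45 mm full of upright steel stamps, 110 mm high in all; origin at the centre of its underside
Not all that is in view belongs to the job. What is meant by the scoop is not black, and is the smaller of those in its own colour.

How it is judged (in metres and radians):
On the way, in this order (a step that is already met when the one before it is completed fails the run):
1. the empty compartment is centred under the chute's spout, within 18 mm, and the tray stands still (horizontal distance between empty_compartment and chute_outlet below 0.018 m and velocity of joint tray between -0.05 and 0.05 rad/s), for 0.3 s.
2. the scoop is tipped nose-down with its lip within 90 mm of the chute's mouth point (angle between scoop's own z axis and vertical above 0.4 rad and distance between scoop_lip and chute_mouth below 0.09 m), for 0.2 s.
At the end, for the whole second after the job is handed in: All five conchos rest in the formerly empty compartment (between its dividers, inside the rim, below the divider tops); the scoop is let go and rests flat (within 0.08 rad) on the granite slab, its origin over the slab, its underside within 4 mm of the slab's top; the tray is still (y of each of concho1, concho2, concho3, concho4, concho5 in the frame of divider_a above 0 m and y of each of concho1, concho2, concho3, concho4, concho5 in the frame of divider_b above 0 m and horizontal distance between each of concho1, concho2, concho3, concho4, concho5 and knob below 0.142 m and height (world z) of concho1 between 0.015 and 0.058 m and linear speed of each of concho1, concho2, concho3, concho4, concho5, scoop below 0.03 m/s and height (world z) of concho2 between 0.015 and 0.058 m and height (world z) of concho3 between 0.015 and 0.058 m and height (world z) of concho4 between 0.015 and 0.058 m and height (world z) of concho5 between 0.015 and 0.058 m and angle between scoop's own z axis and vertical below 0.08 rad and z of scoop in the frame of slab between 0.027 and 0.035 m and x of scoop in the frame of slab between -0.15 and 0.15 m and y of scoop in the frame of slab between -0.13 and 0.13 m and velocity of joint tray between -0.05 and 0.05 rad/s); the robot touches nothing.
It fails at once if the maul is pushed more than 25 mm (distance of maul from where it was at the start of the episode above 0.025 m).
It fails at once if the dye jar is pushed more than 25 mm (distance of dye_jar from where it was at the start of the episode above 0.025 m).
It fails at once if the edging tool is pushed more than 25 mm (distance of edger from where it was at the start of the episode above 0.025 m).
It also fails if it takes over 72 s, if anything falls off the work surface, if the arm or the gripper's body presses on something with over 40 N, if the wrist force passes 120 N, or if a joint passes its speed limit or range.

### The arm

A 6-joint arm with a two-finger parallel gripper is mounted at the origin on the work surface. World frame = base frame: x ahead of the robot, y to its left, z up, the work surface at z = 0. Lengths are in m, angles in degrees, forces in N, time in s.
With the tool pointing down it reaches from about 0.25 to 0.725 m from the base axis. Payload 9.7 kg.
Tool frame: the origin (TCP) lies midway between the tips of the shut fingers; the grasp point (between the pads) lies 19 mm behind it; z points along the fingers, y is the line along which they close (so a half turn about z gives the same grasp; the last joint's range is limited). The gripper opens to 85 mm and grips with 20 to 120 N. Pads are 22 mm wide; open, the fingers measure 114 mm over their backs; the gripper's body (76 mm by 85 mm) begins 54 mm behind the grasp point. The pads swing forward as they close: fully open they stand 13 mm farther back than shut.
Start: joints at [71.219, 4.979, 10.078, 95.1, 0, 90], TCP at [0.177, 0.521, 0.231] pointing down, gripper open.
Joint ranges: [-179.16, 179.16], [-48.56, 103.87], [-65.8, 70.77], [-126.05, 130.52], [-82.76, 87.17], [-180, 180]. Speed limits (degrees/s): [127.2, 127.2, 147.25, 180, 180, 180].

### API

Orientations are given as [roll, pitch, yaw] about the fixed x, y, z axes, in that order (R = Rz(yaw) Ry(pitch) Rx(roll)).
In Python, from workcell import bot gives the robot as it stands.
- The arm moves only by the shell command python3 -m crank 'ROWS' [FORCE]. ROWS is JSON, a list of rows, each an object with "gripper": the finger opening in mm, from 0 to 85.4; "travel": the shift along the tool's x, y, z in mm, a list of three; "twist": the turn, a rotation vector about the tool's x, y, z in rad, a list of three. In form: [{"gripper": gripper, "travel": [tx, ty, tz], "twist": [rx, ry, rz]}, ...]. A call has 1 to 12 rows; each row shifts and turns the commanded pose from where the row before left it, along the tool's axes as they then stand; what a row does not reach is not made up. A row lasts 1/8 s, in which the tool goes at most 62.5 mm and 10.7 degrees, less where a joint would pass 70% of its speed; a pose out of reach is approached as far as the arm can. A call is refused whole if a number of a shift passes 62.5 or a number of a turn 0.188, either way. A call with a gripper value outside its range is refused whole. The fingers move at their own pace and stop on an object; FORCE is the grip in N (left out, the last holds). Time passes only in rows, so rows that do not move let the fingers close. It gives the time, the measured TCP pose, the force, the opening and the grip force at its end, in the units of the state.
- bot.get_obs(): the state, without advancing time (a new reading comes with each control period).
- bot.camera(name): name is "scene" or "top" or "wrist"; returns the picture (400x640x3 uint8, red, green, blue); there is no depth.
- bot.calibration(name): a dict with "vfov" (degrees; the focal length in pixels is half the picture's height over the tangent of half this angle, whatever the lens; pixels are square), "cx", "cy" (the principal point, pixels), "camera_from_world" (4x4, takes a point from world to camera coordinates). Camera axes: x right, y down, z forward; pixel columns grow to the right and rows downward; lengths in m; the calibration is good to about 2 mm. A picture is of the moment at which its call begins: read the wrist's pose just before it. calibration takes no time and is no camera call; for the wrist camera it gives the pose at the moment of the call.
- bot.job_done(): hands the job in; it is judged then, once.
The state is a dict: "time": time; "q": joint angles; "qd": joint speeds; "joint_efforts": joint torques, N m; "ee_pos": TCP position; "tcp_rot": TCP orientation; "wrist_force": force on the tool from outside, world axes, zero at the start; "torque": the same for the moment, N m; "opening": finger opening in m; "grasp_force": force on a finger pad.
Only numpy, scipy, OpenCV 4.12 (cv2) and the standard library are available. Lean on these libraries where they do the work, as an engineer would, in place of code of your own. Each camera call takes 0.05 s, during which the arm holds its last target. There are 200 camera calls.

## Working session

There is one attempt and no reset: what is moved stays moved. The work goes in short steps, Python scripts to look and compute and a shell command to move; the robot and the scene stay as the last step left them, time stands still between calls to the robot, and variables do not carry over. Pictures are saved under pics/ and viewed, at most 10 in all, crops included, and the job is handed in when it is done.

```bash
ls; mkdir -p pics; python3 - <<'E'
from workcell import bot
import cv2,numpy as np
o=bot.get_obs();print({k:np.round(v,3).tolist() for k,v in o.items()})
for n in("scene","top"):
    im=bot.camera(n);cv2.imwrite(f"pics/{n}0.png",im[:,:,::-1]);c=bot.calibration(n);print(n,c['vfov'],c['cx'],c['cy'],np.round(c['camera_from_world'],3).tolist())
E
```

```text
pics
{'time': 0.0, 'q': [71.219, 5.009, 10.033, 95.099, 0.0, 90.001], 'qd': [-0.01, -0.071, 0.066, -0.102, -0.009, -0.067], 'joint_efforts': [-0.0, -52.039, 46.481, 0.016, 0.0, 0.0], 'ee_pos': [0.177, 0.52, 0.231], 'tcp_rot': [-179.924, -0.0, 161.219], 'wrist_force': [-0.39, -0.175, -0.142], 'torque': [-0.001, 0.014, -0.01], 'grasp_force': 0.0, 'opening': 0.085}
scene 56.44710026732837 315.750430070449 201.6278814182402 [[-0.595, 0.804, 0.013, 0.16], [0.68, 0.511, -0.526, -0.317], [-0.43, -0.304, -0.85, 1.659], [0.0, 0.0, 0.0, 1.0]]
top 43.66959655240435 315.98170460715716 198.939266540977 [[-0.024, -1.0, -0.0, 0.151], [-0.991, 0.024, -0.132, 0.482], [0.132, -0.003, -0.991, 1.619], [0.0, 0.0, 0.0, 1.0]]
```

View pics/top0.png

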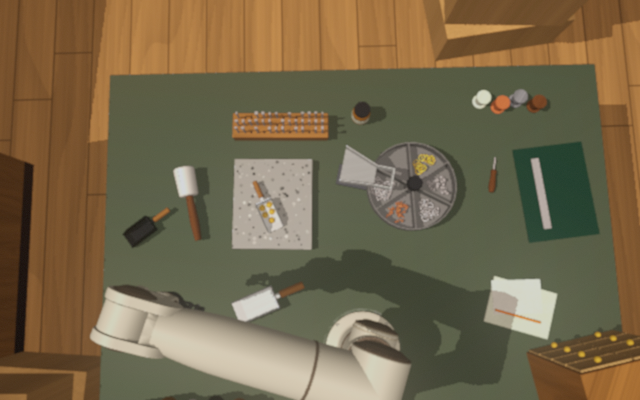

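View pics/scene0.png

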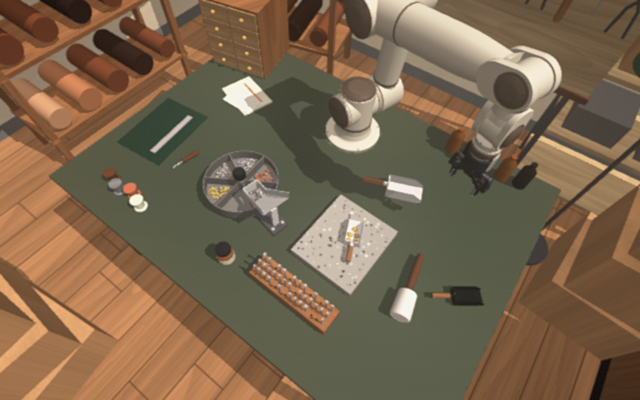

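The top view shows the carousel at (413,186) with the chute to its upper left, mouth at about (355,168). The slab is at (272,204). The target scoop lies on it with brass conchos at (268,211), its handle pointing up-left to (256,182). The larger aluminium scoop at (255,303) and the black one are decoys. Next I'll take an enlarged crop.

```bash
cat > h.py <<'E'
import numpy as np,cv2
from workcell import bot
def ray(c,uv):
    T=np.array(c['camera_from_world']);R=T[:3,:3];f=200/np.tan(np.radians(c['vfov']/2))
    return -R.T@T[:3,3], R.T@np.array([(uv[0]-c['cx'])/f,(uv[1]-c['cy'])/f,1])
def onz(c,uv,z):
    o,d=ray(c,uv);return o+d*(z-o[2])/d[2]
def proj(c,p):
    T=np.array(c['camera_from_world']);q=T[:3,:3]@np.array(p)+T[:3,3];f=200/np.tan(np.radians(c['vfov']/2))
    return np.array([c['cx']+f*q[0]/q[2],c['cy']+f*q[1]/q[2]])
def tri(c1,u1,c2,u2):
    o1,d1=ray(c1,u1);o2,d2=ray(c2,u2);s=np.linalg.lstsq(np.c_[d1,-d2],o2-o1,rcond=None)[0]
    a,b=o1+d1*s[0],o2+d2*s[1];return (a+b)/2,np.linalg.norm(a-b)
E
python3 - <<'E'
import cv2,numpy as np
t=cv2.imread('pics/top0.png');s=cv2.imread('pics/scene0.png')
a=cv2.resize(t[130:260,225:465],(800,433),interpolation=cv2.INTER_CUBIC);cv2.imwrite('pics/t1.png',a)
b=cv2.resize(s[140:300,190:405],(800,595),interpolation=cv2.INTER_CUBIC);cv2.imwrite('pics/s1.png',b)
E
```

```text
(no output)
```

View pics/t1.png

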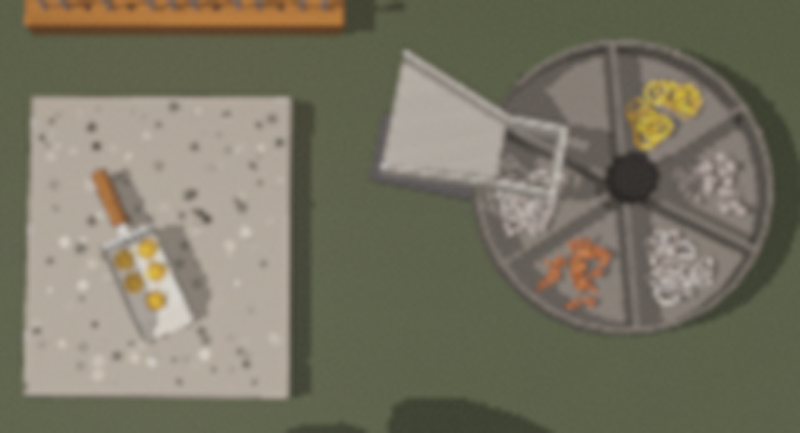

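View pics/s1.png

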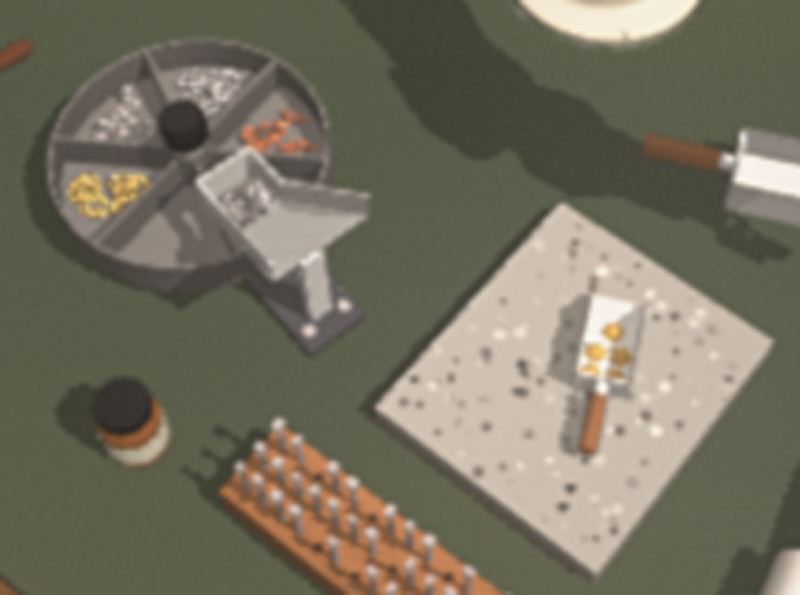

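Crop of the top view, 3.33x (origin 225,130): knob at (632,177). The empty compartment lies between the divider ends at (613,46) and about (500,112), beside the yellow buckles. The chute spout is currently mostly over the white D-ring compartment at (525,195). The scoop runs from the handle end (99,173) to the nose (175,332). Next I'll measure these.

```bash
python3 - <<'E'
from h import *
ct,cs=bot.calibration('top'),bot.calibration('scene')
t=cv2.imread('pics/top0.png');s=cv2.imread('pics/scene0.png')
def blob(im,m,near):
    n,l,st,ce=cv2.connectedComponentsWithStats(m.astype('uint8'));ok=[i for i in range(1,n) if st[i,4]>8]
    i=min(ok,key=lambda i:np.hypot(*(ce[i]-near)));return ce[i],st[i,4]
dk=lambda im:im.max(2)<45
kt,a1=blob(t,dk(t),(414,183));ks,a2=blob(s,dk(s),(239,173))
K,e=tri(ct,kt,cs,ks);print('knob',kt,a1,ks,a2,K,e)
T=lambda u,v:(225+u/3.3333,130+v/3.3333)
S=lambda u,v:(190+u/3.7209,140+v/3.7209)
for n,z,uv in[('div yel/empty',.066,(613,48)),('div740',.066,(740,115)),('div752',.066,(752,248)),('div630',.066,(630,322)),('div510',.066,(512,257))]:
    p=onz(ct,T(*uv),z)-[K[0],K[1],0];print(n,p,np.hypot(p[0],p[1]),np.degrees(np.arctan2(p[1],p[0])))
for n,a,b in[('mouth cornerL',(406,52),(272,276)),('mouthR',(380,172),(368,205)),('slabTL',(32,98),(597,573)),('slabTR',(292,98),(376,407)),('slabBL',(24,396),(772,342)),('slabBR',(290,398),(562,204)),('handle end',(99,173),(590,450)),('noseL',(152,340),(592,293)),('noseR',(194,322),(643,300)),('handle front',(124,224),(600,386))]:
    P,e=tri(ct,T(*a),cs,S(*b));print(n,P.round(4),round(e,4))
# spout end plate, chute outlet
for uv in [(567,128),(553,192)]: print('plate',onz(ct,T(*uv),.116).round(4))
hsv=cv2.cvtColor(t,cv2.COLOR_BGR2HSV)
m=(hsv[...,0]>15)&(hsv[...,0]<28)&(hsv[...,1]>130);m[:190]=0;m[235:]=0;m[:,:235]=0;m[:,310:]=0
print('conchos',onz(ct,cv2.moments(m.astype('uint8'),True) and (np.argwhere(m).mean(0)[::-1]),.038))
m=(hsv[...,0]<15)&(hsv[...,1]>110);m[:178]=0;m[200:]=0;m[:,:250]=0;m[:,266:]=0
pts=np.argwhere(m)[:,::-1];l=cv2.fitLine(pts.astype(np.float32),2,0,.01,.01).ravel();c=pts.mean(0)
a=onz(ct,c,.055);b=onz(ct,c+l[:2]*5*np.sign(l[3]),.055);print('handle',a,len(pts),'dir',np.degrees(np.arctan2(*(b-a)[[1,0]])))
E
```

```text
knob [139.68367347 230.10884354] 294 [237.63636364 178.09090909] 11 [0.57044523 0.33897415 0.74797067] 0.5259965697308774
div yel/empty [ 0.0838687 -0.5092908  0.066    ] 0.5161502477355923 -80.64860792023845
div740 [ 0.0136384  -0.63053917  0.066     ] 0.630686646372394 -88.76089983048068
div752 [-0.11790501 -0.63445069  0.066     ] 0.6453133064777258 -100.52763298648917
div630 [-0.18688683 -0.51249307  0.066     ] 0.5455051157563368 -110.03499935645891
div510 [-0.12105294 -0.40126291  0.066     ] 0.4191249707178288 -106.78750532427946
mouth cornerL [0.6277 0.0435 0.1737] 0.0052
mouthR [0.5178 0.0684 0.1759] 0.0009
slabTL [0.6279 0.4099 0.0202] 0.0001
slabTR [0.6206 0.1486 0.0211] 0.0028
slabBL [0.3284 0.4192 0.0175] 0.0
slabBR [0.3193 0.1581 0.0157] 0.0037
handle end [0.5443 0.3414 0.0459] 0.0035
noseL [0.39   0.2702 0.0408] 0.0452
noseR [0.3861 0.2719 0.0371] 0.0502
handle front [0.4909 0.3156 0.0603] 0.0032
plate [ 0.5656 -0.1131  0.116 ]
plate [ 0.5045 -0.0971  0.116 ]
conchos [0.44639041 0.29855807 0.038     ]
handle [0.52087202 0.32959914 0.055     ] 45 dir -157.892769987156
```

```bash
python3 - <<'E'
from h import *
ct,cs=bot.calibration('top'),bot.calibration('scene')
t=cv2.imread('pics/top0.png');s=cv2.imread('pics/scene0.png')
def dark(im,c,r=9):
    m=np.zeros(im.shape[:2],'uint8');cv2.circle(m,c,r,1,-1);m&=(im.max(2)<60).astype('uint8')
    return np.argwhere(m).mean(0)[::-1],m.sum()
kt,a1=dark(t,(414,183));ks,a2=dark(s,(239,173))
K,e=tri(ct,kt,cs,ks);print('knob',kt,a1,ks,a2,K,e, 'by z=.113',onz(ct,kt,.113),onz(cs,ks,.108))
T=lambda u,v:(225+u/3.3333,130+v/3.3333)
S=lambda u,v:(190+u/3.7209,140+v/3.7209)
P=[onz(ct,T(*uv),.066)[:2] for uv in[(613,48),(740,115),(752,248),(630,322),(512,257)]]
A=np.c_[2*np.array(P),np.ones(5)];x=np.linalg.lstsq(A,(np.array(P)**2).sum(1),rcond=None)[0];print('circle',x[:2],np.sqrt(x[2]+x[:2]@x[:2]))
C=x[:2]
for p in P: print(np.degrees(np.arctan2(*(p-C)[::-1])).round(1),np.hypot(*(p-C)).round(4))
for n,a,b in[('noseL',(152,340),(643,300)),('noseR',(194,322),(592,293))]:
    Q,e=tri(ct,T(*a),cs,S(*b));print(n,Q.round(4),round(e,4))
cl=onz(ct,T(406,52),.198);cr=onz(ct,T(380,172),.198);print('mouth corners',cl,cr,'w',np.linalg.norm(cl-cr))
m=(cl+cr)[:2]/2-C;print('chute dir',np.degrees(np.arctan2(m[1],m[0])),np.hypot(*m))
for a,b in[((567,128),(553,192))]:
    m=(onz(ct,T(*a),.116)+onz(ct,T(*b),.116))[:2]/2-C;print(np.degrees(np.arctan2(m[1],m[0])),np.hypot(*m))
E
```

```text
knob [413.94736842 183.29239766] 171 [238.6407767  174.36893204] 103 [ 0.52068037 -0.1756889   0.09546386] 0.002969535806556415 by z=.113 [ 0.51698325 -0.17088294  0.113     ] [ 0.52682574 -0.16928824  0.108     ]
circle [ 0.51839768 -0.17667753] 0.13454814549973637
2.7 0.1361
-60.2 0.1323
-119.0 0.1358
178.7 0.1349
121.1 0.1336
noseL [0.378  0.2927 0.0388] 0.0056
noseR [0.3966 0.2489 0.0315] 0.0007
mouth corners [0.62330054 0.04300031 0.198     ] [0.5138917  0.06984677 0.198     ] w 0.11265445790491387
chute dir 77.84692244153023 0.23844494234745636
76.88409954652917 0.07353717714898798
```

Consistent results:

| Quantity | Measured value |
|---|---|
| Tray axis | (0.519, -0.175) |
| Chute direction | about 77.4° |
| Chute upper end radius | 0.238 m (0.236 given) |
| Knob triangulated height | 0.095 m (0.103 expected) |
| Empty compartment centre | about 31°, so turn about +47° |

I'll move over the knob.

```bash
python3 -m crank '[{"gripper":66,"travel":[-30,-30,0],"twist":[0,0,0]},{"gripper":66,"travel":[-42,-42,0],"twist":[0,0,0]},{"gripper":66,"travel":[-42,-42,0],"twist":[0,0,0]},{"gripper":66,"travel":[-42,-42,0],"twist":[0,0,0]},{"gripper":66,"travel":[-42,-42,0],"twist":[0,0,0]},{"gripper":66,"travel":[-42,-42,0],"twist":[0,0,0]},{"gripper":66,"travel":[-42,-42,0],"twist":[0,0,0]},{"gripper":66,"travel":[-42,-42,0],"twist":[0,0,0]},{"gripper":66,"travel":[-42,-42,0],"twist":[0,0,0]},{"gripper":66,"travel":[-42,-42,0],"twist":[0,0,0]},{"gripper":66,"travel":[-42,-42,0],"twist":[0,0,0]},{"gripper":66,"travel":[-42,-42,0],"twist":[0,0,0]}]'; python3 -c "
from h import *
o=bot.get_obs();print(o['q'],o['ee_pos'],o['tcp_rot'])
c=bot.calibration('wrist');im=bot.camera('wrist');cv2.imwrite('pics/w1.png',im[:,:,::-1]);np.save('w1.npy',c,allow_pickle=True);print(c['vfov'],np.round(c['camera_from_world'],3))"
```

```text
time: 1.6
ee_pos: [0.4849, -0.1056, 0.2311]
tcp_rot: [180.0, -0.0, 161.2]
wrist_force: [0.7, 0.1, 0.8]
opening: 0.0661
grasp_force: 0.0
[-1.22852051e+01 -2.38403183e+00  2.55571983e+00  9.49406859e+01
  9.01584924e-03  6.51730405e+00] [ 0.48492753 -0.10555424  0.23107522] [ 1.79991148e+02 -1.95157358e-03  1.61197491e+02]
71.51698401734332 [[ 0.321  0.947 -0.    -0.055]
 [ 0.899 -0.304  0.316 -0.509]
 [ 0.299 -0.102 -0.949  0.224]
 [ 0.     0.     0.     1.   ]]
```

View pics/w1.png

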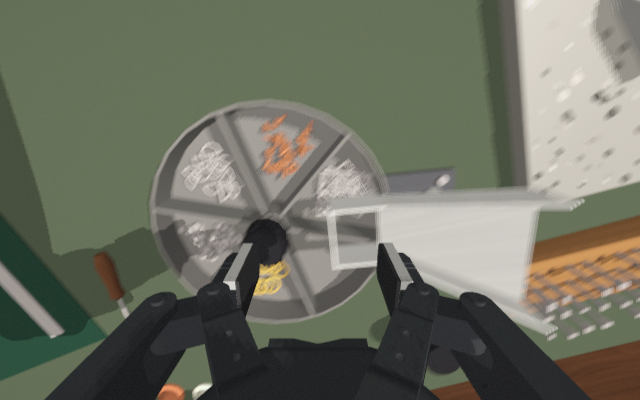

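The wrist view shows the knob at (267,242), the spout opening at (355,238) and the fingers at (235,270) and (395,270). I'll triangulate the knob with the top view.

```bash
python3 - <<'E'
from h import *
c=np.load('w1.npy',allow_pickle=True).item();im=cv2.imread('pics/w1.png')
m=np.zeros((400,640),'uint8');cv2.circle(m,(266,242),30,1,-1);m&=(im.max(2)<60).astype('uint8');m[252:]=0;m[:,:235]=0
n,l,st,ce=cv2.connectedComponentsWithStats(m);i=1+st[1:,4].argmax();print(st[i],ce[i])
(x,y),r=cv2.minEnclosingCircle(np.argwhere(l==i)[:,::-1].astype(np.float32));print(x,y,r)
ct=bot.calibration('top')
for u in[(x,y),(267,243)]:
  print(tri(c,u,ct,(413.95,183.3)),onz(c,u,.112))
E
```

```text
[ 243  219   46   33 1151] [266.22154648 236.3753258 ]
265.7284240722656 240.07382202148438 22.809972763061523
(array([ 0.51463912, -0.16959762,  0.12404984]), np.float64(0.002180578559201986)) [ 0.51923447 -0.17494225  0.112     ]
(array([ 0.51357458, -0.16697033,  0.13338689]), np.float64(0.00048354135026215406)) [ 0.52284335 -0.1749653   0.112     ]
```

```bash
python3 -m crank '[{"gripper":66,"travel":[-27,-27,0],"twist":[0,0,0]},{"gripper":66,"travel":[-27,-26,0],"twist":[0,0,0]},{"gripper":66,"travel":[0,0,40],"twist":[0,0,0]},{"gripper":66,"travel":[0,0,45],"twist":[0,0,0]},{"gripper":66,"travel":[0,0,40],"twist":[0,0,0]},{"gripper":66,"travel":[0,0,21],"twist":[0,0,0]},{"gripper":40,"travel":[0,0,0],"twist":[0,0,0]},{"gripper":40,"travel":[0,0,0],"twist":[0,0,0]},{"gripper":40,"travel":[0,0,0],"twist":[0,0,0]},{"gripper":40,"travel":[0,0,0],"twist":[0,0,0]}]' 30
```

```text
time: 2.9
ee_pos: [0.5166, -0.1726, 0.0842]
tcp_rot: [-179.8, -0.2, 161.1]
wrist_force: [-6.2, -10.7, -13.2]
opening: 0.0451
grasp_force: 35.1
```

```bash
python3 -m crank '[{"gripper":40,"travel":[0,0,0],"twist":[0,0,-0.10]},{"gripper":40,"travel":[0,0,0],"twist":[0,0,-0.16]},{"gripper":40,"travel":[0,0,0],"twist":[0,0,-0.16]},{"gripper":40,"travel":[0,0,0],"twist":[0,0,-0.16]},{"gripper":40,"travel":[0,0,0],"twist":[0,0,-0.14]},{"gripper":40,"travel":[0,0,0],"twist":[0,0,-0.10]},{"gripper":40,"travel":[0,0,0],"twist":[0,0,0]},{"gripper":66,"travel":[0,0,0],"twist":[0,0,0]},{"gripper":66,"travel":[0,0,0],"twist":[0,0,0]},{"gripper":66,"travel":[0,0,-30],"twist":[0,0,0]},{"gripper":66,"travel":[0,0,-60],"twist":[0,0,0]},{"gripper":66,"travel":[0,0,-60],"twist":[0,0,0]}]'; python3 - <<'E'
from h import *
c=bot.calibration('top');im=bot.camera('top')[:,:,::-1];o=bot.get_obs();print(o['q'])
a=cv2.resize(im[130:260,300:480],(800,578),interpolation=cv2.INTER_CUBIC);cv2.imwrite('pics/t2.png',a)
c=bot.calibration('wrist');np.save('w2.npy',c,allow_pickle=True);cv2.imwrite('pics/w2.png',bot.camera('wrist')[:,:,::-1])
E
```

```text
time: 4.4
ee_pos: [0.5183, -0.1704, 0.2378]
tcp_rot: [-180.0, 0.0, -151.8]
wrist_force: [1.5, -0.0, 0.3]
opening: 0.0658
grasp_force: 0.0
[-1.82121570e+01  4.28914341e+00  1.10342285e+01  9.61229168e+01
  1.52503713e-02 -4.64563011e+01]
```

View pics/w2.png

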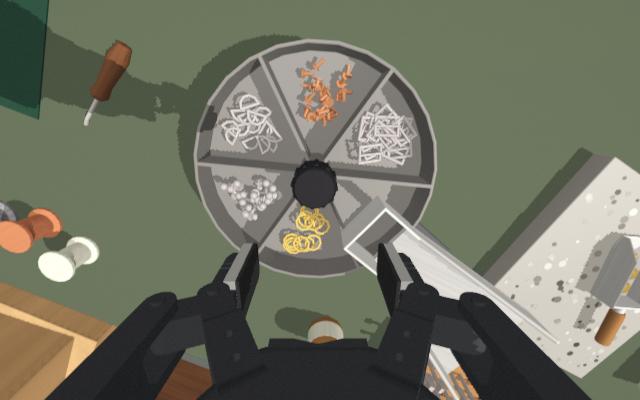

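The wrist view now shows the knob at (315,184), with divider ends at (262,58), (390,73), (432,186) and (199,160). The empty compartment is at lower right, under the spout at (380,235). I'll check the angle.

```bash
python3 - <<'E'
from h import *
c=np.load('w2.npy',allow_pickle=True).item()
P=np.array([onz(c,u,.066)[:2] for u in[(262,58),(390,73),(432,186),(199,160)]])
A=np.c_[2*P,np.ones(4)];x=np.linalg.lstsq(A,(P**2).sum(1),rcond=None)[0];print(x[:2],np.sqrt(x[2]+x[:2]@x[:2]))
C=x[:2];K=onz(c,(315,184),.122)[:2];print('knob',K)
for p in P: print([np.degrees(np.arctan2(*(p-q)[::-1])).round(1) for q in(C,K)])
# spout top rim of end plate (116): corners
a,b=onz(c,(383,198),.116)[:2],onz(c,(346,250),.116)[:2]
for q in(C,K): m=(a+b)/2-q;print('plate',np.degrees(np.arctan2(m[1],m[0])),np.hypot(*m),np.linalg.norm(a-b))
n=(b-a);print('normal',np.degrees(np.arctan2(n[1],n[0]))-90)
E
```

```text
[ 0.52455763 -0.17242258] 0.13990415477407686
knob [ 0.51781625 -0.17634767]
[np.float64(-128.0), np.float64(-126.8)]
[np.float64(173.8), np.float64(171.8)]
[np.float64(113.9), np.float64(110.8)]
[np.float64(-70.1), np.float64(-66.9)]
plate 81.09666184074626 0.06522241441013452 0.07111730845994646
plate 76.16483956374393 0.07040421716565587 0.07111730845994646
normal -92.35159247896496
```

The empty compartment is centred at 80–82° against the chute's 77.8°, so about 4–8 mm off, well within 18 mm. Next I go over the scoop's handle and look.

```bash
python3 -m crank '[{"gripper":60,"travel":[-16,30,0],"twist":[0,0,0]},{"gripper":60,"travel":[-26,49,0],"twist":[0,0,0]},{"gripper":60,"travel":[-26,49,0],"twist":[0,0,0]},{"gripper":60,"travel":[-26,49,0],"twist":[0,0,0]},{"gripper":60,"travel":[-26,49,0],"twist":[0,0,0]},{"gripper":60,"travel":[-26,49,0],"twist":[0,0,0]},{"gripper":60,"travel":[-26,49,0],"twist":[0,0,0]},{"gripper":60,"travel":[-26,49,0],"twist":[0,0,0]},{"gripper":60,"travel":[-26,49,0],"twist":[0,0,0]},{"gripper":60,"travel":[-10,15,40],"twist":[0,0,0.07]},{"gripper":60,"travel":[0,0,0],"twist":[0,0,0]},{"gripper":60,"travel":[0,0,0],"twist":[0,0,0]}]'; python3 - <<'E'
from h import *
o=bot.get_obs();print(o['q'].round(1) if hasattr(o['q'],'round') else o['q'])
c=bot.calibration('wrist');np.save('w3.npy',c,allow_pickle=True);cv2.imwrite('pics/w3.png',bot.camera('wrist')[:,:,::-1])
E
```

```text
time: 6.0
ee_pos: [0.5182, 0.3242, 0.1967]
tcp_rot: [180.0, 0.0, -155.7]
wrist_force: [0.3, 0.6, 0.5]
opening: 0.0598
grasp_force: 0.0
[32.  12.9 15.2 92.2 -0.   7.8]
```

View pics/w3.png

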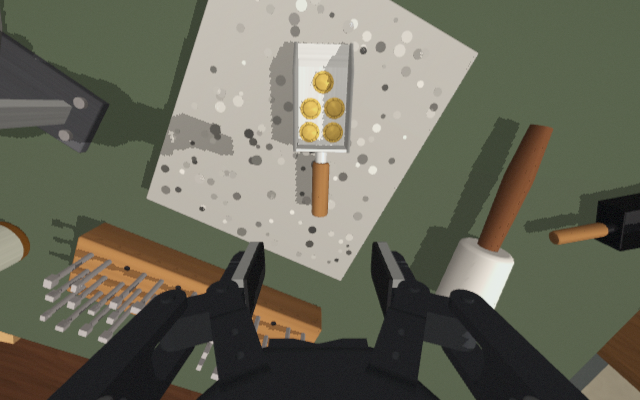

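The wrist view shows the scoop nearly aligned with the tool. The handle runs from (319,162) to (320,215), the pan has its lip at about row 45, and all five conchos are inside.

```bash
python3 - <<'E'
from h import *
c=np.load('w3.npy',allow_pickle=True).item();ct=bot.calibration('top')
im=cv2.imread('pics/w3.png');h=cv2.cvtColor(im,cv2.COLOR_BGR2HSV)
m=(h[...,0]<18)&(h[...,1]>100);m[:155]=0;m[225:]=0;m[:,:305]=0;m[:,335:]=0
p=np.argwhere(m)[:,::-1].astype(np.float32);r=cv2.minAreaRect(p);print(r,len(p))
b=np.array(cv2.boxPoints(r));b=b[b[:,1].argsort()];f=b[:2].mean(0);e=b[2:].mean(0);print(f,e)
for z in(.052,):
    F=onz(c,f,z);E=onz(c,e,z);d=F-E;print(F,E,np.linalg.norm(d),np.degrees(np.arctan2(d[1],d[0])))
T=lambda u,v:(225+u/3.3333,130+v/3.3333)
print('tri end',tri(c,e,ct,T(99,173)),'front',tri(c,f,ct,T(124,224)))
G=(F+E)/2;print('mid',G)
L=onz(c,(323,44),.0365);print('lip',L,np.linalg.norm((L-E)[:2]))
# pan: back wall top
print('back top',onz(c,(323,150),.064))
E
```

```text
((320.0, 189.0), (54.0, 16.0), 90.0) 854
[320. 162.] [320. 216.]
[0.49613004 0.31654315 0.052     ] [0.55169045 0.34188083 0.052     ] 0.061065186544687886 -155.48519517589344
tri end (array([0.53742818, 0.33477277, 0.09025553]), np.float64(0.0005397307573391463)) front (array([0.48492142, 0.30995116, 0.11139973]), np.float64(0.002541818181959329))
mid [0.52391024 0.32921199 0.052     ]
lip [0.39210893 0.27243476 0.0365    ] 0.17403739857189274
back top [0.48178892 0.31316865 0.064     ]
```

Handle length, lip distance (174 mm against 173 given) and heading all match. I'll descend and grip.

```bash
python3 -m crank '[{"gripper":50,"travel":[-1,2,40],"twist":[0,0,0]},{"gripper":50,"travel":[0,0,50],"twist":[0,0,0]},{"gripper":50,"travel":[0,0,40],"twist":[0,0,0]},{"gripper":50,"travel":[0,0,22],"twist":[0,0,0]},{"gripper":40,"travel":[0,0,7],"twist":[0,0,0]},{"gripper":30,"travel":[0,0,0],"twist":[0,0,0]},{"gripper":22,"travel":[0,0,0],"twist":[0,0,0]},{"gripper":12,"travel":[0,0,0],"twist":[0,0,0]},{"gripper":12,"travel":[0,0,0],"twist":[0,0,0]},{"gripper":12,"travel":[0,0,0],"twist":[0,0,0]}]' 80
```

```text
time: 7.3
ee_pos: [0.5192, 0.3273, 0.0377]
tcp_rot: [180.0, 0.1, -155.8]
wrist_force: [0.8, -0.6, 5.6]
opening: 0.0155
grasp_force: 78.2
```

```bash
python3 -m crank '[{"gripper":12,"travel":[0,0,-5],"twist":[0,0,0]},{"gripper":12,"travel":[0,0,-10],"twist":[0,0,0]},{"gripper":12,"travel":[0,0,-16],"twist":[0,0,0]},{"gripper":12,"travel":[0,0,-22],"twist":[0,0,0]},{"gripper":12,"travel":[0,0,-26],"twist":[0,0,0]},{"gripper":12,"travel":[0,0,-28],"twist":[0,0,0]},{"gripper":12,"travel":[0,0,-28],"twist":[0,0,0]},{"gripper":12,"travel":[0,0,-28],"twist":[0,0,0]},{"gripper":12,"travel":[0,0,-24],"twist":[0,0,0]},{"gripper":12,"travel":[0,0,-18],"twist":[0,0,0]},{"gripper":12,"travel":[0,0,-10],"twist":[0,0,0]},{"gripper":12,"travel":[0,0,0],"twist":[0,0,0]}]'; python3 - <<'E'
from h import *
c=bot.calibration('wrist');np.save('w4.npy',c,allow_pickle=True);im=bot.camera('wrist')[:,:,::-1];cv2.imwrite('pics/w4.png',im)
E
```

```text
time: 8.8
ee_pos: [0.5185, 0.327, 0.2521]
tcp_rot: [180.0, 0.1, -155.8]
wrist_force: [0.4, -0.2, -3.0]
opening: 0.0154
grasp_force: 78.2
```

View pics/w4.png

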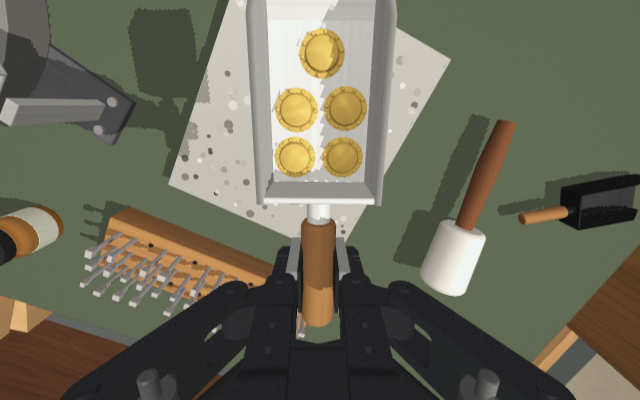

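The picture shows the scoop held square in the fingers, with all five conchos inside at (322,53), (296,109), (345,107), (295,157) and (342,157). Now I yaw it into line with the chute, then move to the mouth.

```bash
python3 -m crank '[{"gripper":12,"travel":[0,0,0],"twist":[0,0,-0.03]},{"gripper":12,"travel":[0,0,0],"twist":[0,0,-0.07]},{"gripper":12,"travel":[0,0,0],"twist":[0,0,-0.10]},{"gripper":12,"travel":[0,0,0],"twist":[0,0,-0.11]},{"gripper":12,"travel":[0,0,0],"twist":[0,0,-0.11]},{"gripper":12,"travel":[0,0,0],"twist":[0,0,-0.11]},{"gripper":12,"travel":[0,0,0],"twist":[0,0,-0.11]},{"gripper":12,"travel":[0,0,0],"twist":[0,0,-0.11]},{"gripper":12,"travel":[0,0,0],"twist":[0,0,-0.09]},{"gripper":12,"travel":[0,0,0],"twist":[0,0,-0.06]},{"gripper":12,"travel":[0,0,0],"twist":[0,0,-0.036]},{"gripper":12,"travel":[0,0,0],"twist":[0,0,0]}]'
python3 -m crank '[{"gripper":12,"travel":[4,-3,0],"twist":[0,0,0]},{"gripper":12,"travel":[9,-7,0],"twist":[0,0,0]},{"gripper":12,"travel":[14,-11,0],"twist":[0,0,0]},{"gripper":12,"travel":[18,-14,0],"twist":[0,0,0]},{"gripper":12,"travel":[19,-14,0],"twist":[0,0,0]},{"gripper":12,"travel":[19,-14,0],"twist":[0,0,0]},{"gripper":12,"travel":[19,-14,0],"twist":[0,0,0]},{"gripper":12,"travel":[16,-13,0],"twist":[0,0,0]},{"gripper":12,"travel":[11,-9,0],"twist":[0,0,0]},{"gripper":12,"travel":[6,-5,0],"twist":[0,0,0]},{"gripper":12,"travel":[3,-2,0],"twist":[0,0,0]},{"gripper":12,"travel":[0,0,0],"twist":[0,0,0]}]'; python3 - <<'E'
from h import *
o=bot.get_obs();print(np.round(o['q'],1))
im=bot.camera('scene')[:,:,::-1];T=bot.camera('top')[:,:,::-1];w=bot.camera('wrist')[:,:,::-1]
for n,i in(('s5',im),('t5',T),('w5',w)):cv2.imwrite(f'pics/{n}.png',i)
a=cv2.resize(im[110:290,190:400],(400,343),interpolation=cv2.INTER_CUBIC)
b=cv2.resize(T[110:290,250:460],(400,343),interpolation=cv2.INTER_CUBIC)
cv2.imwrite('pics/st5.png',np.vstack([np.hstack([a,b]),cv2.resize(np.hstack([w,0*w]),(800,250))]))
E
```

```text
time: 10.35
ee_pos: [0.5182, 0.3268, 0.2509]
tcp_rot: [180.0, -0.0, -102.2]
wrist_force: [0.1, 0.8, -1.9]
opening: 0.0157
grasp_force: 78.3
time: 11.85
ee_pos: [0.5928, 0.1699, 0.2513]
tcp_rot: [180.0, 0.0, -102.2]
wrist_force: [-0.1, -0.7, -2.3]
opening: 0.0155
grasp_force: 78.3
[ 16.   15.1  23.9  98.8   0.  -61.8]
```

View pics/st5.png

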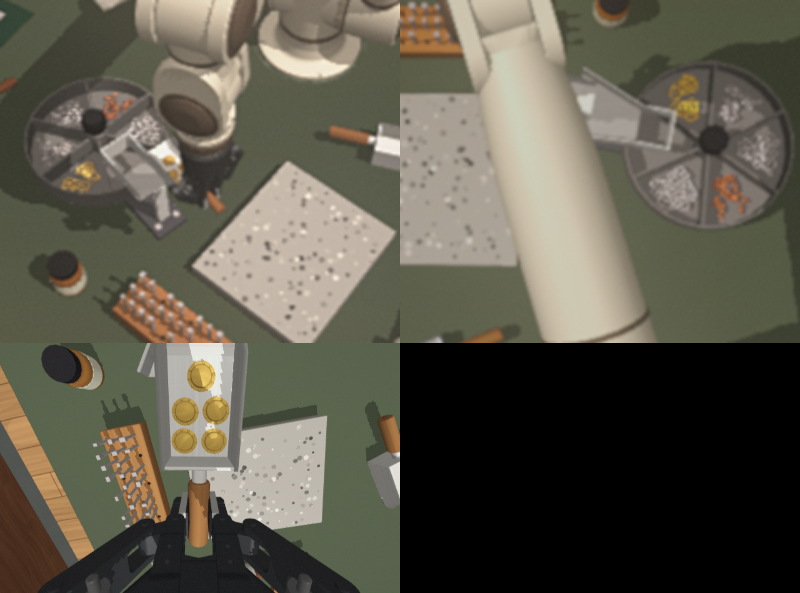

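The picture shows the scoop level in line with the chute, conchos still inside, and the empty compartment below the spout. I'll check the tray angle numerically by polar comparison with the first top picture.

```bash
python3 - <<'E'
from h import *
ct=bot.calibration('top');C=(.5195,-.1745)
th=np.radians(np.arange(0,360,1.));R=np.arange(.05,.132,.004)
def un(im,z):
    g=np.array([[proj(ct,(C[0]+r*np.cos(t),C[1]+r*np.sin(t),z)) for t in th] for r in R],np.float32)
    return cv2.remap(im,g[...,0],g[...,1],cv2.INTER_LINEAR).astype(float)
A=cv2.imread('pics/top0.png');B=cv2.imread('pics/t5.png')
a=un(A,.03);b=un(B,.03);va=np.ones(360,bool);va[40:115]=0
best=[]
for s in range(0,360):
    v=va&np.roll(va,s);best.append(np.mean(np.abs(np.roll(a,s,1)[:,v]-b[:,v])))
best=np.array(best);i=np.argsort(best)[:7];print('rotation',i,best[i].round(1))
for n,im in(('before',A),('after',B)):
    g=un(im,.066)[12:].mean(2).mean(0);g=g-cv2.blur(g[None],(21,1))[0];g[40:115]=0
    f=np.array([sum(g[(k+j*60)%360] for j in range(6)) for k in range(60)]);k=np.argsort(f)[::-1][:5];print(n,k,f[k].round(1))
E
```

```text
rotation [ 50  49  48 240  51 239 241] [20.5 20.5 20.7 20.9 20.9 20.9 20.9]
before [14 15 13 16 49] [40.5 40.2 34.  30.8 24. ]
after [15 16 14 44 40] [19.6 18.3 17.9 17.1 16.9]
```

Rotation came out about 49°, so the compartment centre is at about 80°, roughly 2° off. Now I lower and tip about the lip.

```bash
python3 -m crank '[{"gripper":12,"travel":[0,0,8],"twist":[0,0,0]},{"gripper":12,"travel":[0,0,14],"twist":[0,0,0]},{"gripper":12,"travel":[0,0,16],"twist":[0,0,0]},{"gripper":12,"travel":[0,0,14],"twist":[0,0,0]},{"gripper":12,"travel":[0,0,9],"twist":[0,0,0]},{"gripper":12,"travel":[0,0,-7],"twist":[0,-0.06,0]},{"gripper":12,"travel":[1,0,-13],"twist":[0,-0.1,0]},{"gripper":12,"travel":[1,0,-13],"twist":[0,-0.1,0]},{"gripper":12,"travel":[1,0,-13],"twist":[0,-0.1,0]},{"gripper":12,"travel":[1,0,-12],"twist":[0,-0.1,0]},{"gripper":12,"travel":[1,0,-12],"twist":[0,-0.1,0]},{"gripper":12,"travel":[1,0,-12],"twist":[0,-0.1,0]}]'
python3 -m crank '[{"gripper":12,"travel":[1,0,-13],"twist":[0,-0.1,0]},{"gripper":12,"travel":[1,0,-13],"twist":[0,-0.1,0]},{"gripper":12,"travel":[1,0,-13],"twist":[0,-0.1,0]},{"gripper":12,"travel":[0,0,-7],"twist":[0,-0.05,0]},{"gripper":12,"travel":[0,0,0],"twist":[0,0,0]},{"gripper":12,"travel":[0,0,0],"twist":[0,0,0]},{"gripper":12,"travel":[0,0,0],"twist":[0,0,0]},{"gripper":12,"travel":[0,0,0],"twist":[0,0,0]},{"gripper":12,"travel":[0,0,0],"twist":[0,0,0]},{"gripper":12,"travel":[0,0,0],"twist":[0,0,0]}]'; python3 - <<'E'
from h import *
o=bot.get_obs();print(np.round(o['q'],1))
from scipy.spatial.transform import Rotation as Ro
R=Ro.from_euler('xyz',o['tcp_rot'],degrees=True).as_matrix();print('lip',o['ee_pos']+R@[.137,0,.001],'tilt',np.degrees(np.arccos(-R[2,2])))
im=bot.camera('scene')[:,:,::-1];w=bot.camera('wrist')[:,:,::-1]
cv2.imwrite('pics/s6.png',im);cv2.imwrite('pics/w6.png',w)
h=cv2.cvtColor(w,cv2.COLOR_BGR2HSV);m=((h[...,0]>17)&(h[...,0]<30)&(h[...,1]>130)&(h[...,2]>100)).astype('uint8')
n,l,st,ce=cv2.connectedComponentsWithStats(m);print([(ce[i].round().tolist(),int(st[i,4])) for i in range(1,n) if st[i,4]>30])
E
```

```text
time: 13.5
ee_pos: [0.587, 0.1421, 0.2667]
tcp_rot: [-179.9, 38.0, -102.1]
wrist_force: [-0.3, -0.3, -1.3]
opening: 0.0155
grasp_force: 78.4
time: 14.75
ee_pos: [0.5796, 0.1087, 0.2962]
tcp_rot: [-180.0, 57.9, -102.2]
wrist_force: [0.8, -0.8, -1.8]
opening: 0.0148
grasp_force: 78.5
[-13.5   4.    1.4  89.6  57.8 -92.5]
lip [0.56445915 0.03827167 0.17963025] tilt 57.860391678458335
[]
```

No brass remains visible in the scoop. I'll un-tip while raising.

```bash
python3 -m crank '[{"gripper":12,"travel":[0,0,5],"twist":[0,0.06,0]},{"gripper":12,"travel":[0,0,10],"twist":[0,0.11,0]},{"gripper":12,"travel":[0,0,10],"twist":[0,0.12,0]},{"gripper":12,"travel":[0,0,10],"twist":[0,0.12,0]},{"gripper":12,"travel":[0,0,10],"twist":[0,0.12,0]},{"gripper":12,"travel":[0,0,10],"twist":[0,0.12,0]},{"gripper":12,"travel":[0,0,10],"twist":[0,0.12,0]},{"gripper":12,"travel":[0,0,9],"twist":[0,0.12,0]},{"gripper":12,"travel":[0,0,5],"twist":[0,0.08,0]},{"gripper":12,"travel":[0,0,0],"twist":[0,0.04,0]},{"gripper":12,"travel":[0,0,-15],"twist":[0,0,0]},{"gripper":12,"travel":[-20,0,-20],"twist":[0,0,0]}]'
python3 - <<'E'
from h import *
w=bot.camera('wrist')[:,:,::-1];s=bot.camera('scene')[:,:,::-1]
a=cv2.resize(s[120:240,190:310],(460,460),interpolation=cv2.INTER_CUBIC)
b=cv2.resize(w,(340,212))
cv2.imwrite('pics/ws7.png',np.hstack([a,np.vstack([b,np.zeros((248,340,3),'uint8')])]))
E
```

```text
time: 16.35
ee_pos: [0.5928, 0.1694, 0.2688]
tcp_rot: [180.0, 0.0, -102.3]
wrist_force: [0.4, 0.0, -1.5]
opening: 0.0156
grasp_force: 78.4
```

View pics/ws7.png

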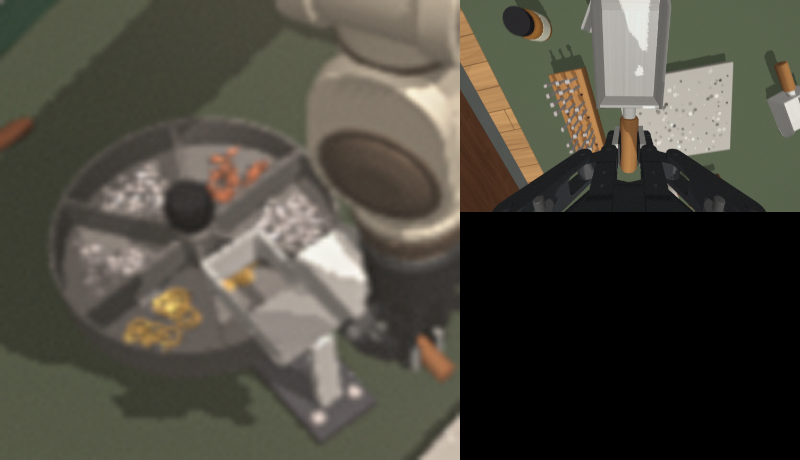

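The scene crop shows brass in the compartment under the spout at (238,275), and the wrist inset shows the pan empty. I'll bring the scoop back.

```bash
python3 -m crank '[{"gripper":12,"travel":[-15,11,0],"twist":[0,0,0]},{"gripper":12,"travel":[-30,23,0],"twist":[0,0,0]},{"gripper":12,"travel":[-33,25,0],"twist":[0,0,0]},{"gripper":12,"travel":[-33,25,0],"twist":[0,0,0]},{"gripper":12,"travel":[-27,21,0],"twist":[0,0,0]},{"gripper":12,"travel":[0,0,0],"twist":[0,0,0.12]},{"gripper":12,"travel":[0,0,20],"twist":[0,0,0.17]},{"gripper":12,"travel":[0,0,30],"twist":[0,0,0.17]},{"gripper":12,"travel":[0,0,30],"twist":[0,0,0.17]},{"gripper":12,"travel":[0,0,30],"twist":[0,0,0.17]},{"gripper":12,"travel":[0,0,20],"twist":[0,0,0.13]},{"gripper":12,"travel":[0,0,0],"twist":[0,0,0]}]'
python3 -m crank '[{"gripper":12,"travel":[0,0,25],"twist":[0,0,0]},{"gripper":12,"travel":[0,0,30],"twist":[0,0,0]},{"gripper":12,"travel":[0,0,20],"twist":[0,0,0]},{"gripper":12,"travel":[0,0,12],"twist":[0,0,0]},{"gripper":12,"travel":[0,0,8],"twist":[0,0,0]},{"gripper":12,"travel":[0,0,0],"twist":[0,0,0]}]'
```

```text
time: 17.95
ee_pos: [0.5179, 0.3265, 0.136]
tcp_rot: [-180.0, -0.2, -155.4]
wrist_force: [-0.5, 0.0, -1.0]
opening: 0.0152
grasp_force: 78.4
time: 18.7
ee_pos: [0.5194, 0.3272, 0.0434]
tcp_rot: [180.0, 0.0, -155.4]
wrist_force: [0.4, -0.3, -0.2]
opening: 0.0152
grasp_force: 78.4
```

```bash
python3 -m crank '[{"gripper":12,"travel":[0,0,2],"twist":[0,0,0]},{"gripper":12,"travel":[0,0,2],"twist":[0,0,0]},{"gripper":12,"travel":[0,0,1],"twist":[0,0,0]},{"gripper":12,"travel":[0,0,0],"twist":[0,0,0]}]'
```

```text
time: 19.2
ee_pos: [0.5195, 0.3272, 0.0384]
tcp_rot: [180.0, 0.0, -155.5]
wrist_force: [0.0, -0.6, -0.8]
opening: 0.0155
grasp_force: 78.6
```

```bash
python3 -m crank '[{"gripper":20,"travel":[0,0,0.7],"twist":[0,0,0]},{"gripper":30,"travel":[0,0,0],"twist":[0,0,0]},{"gripper":50,"travel":[0,0,0],"twist":[0,0,0]},{"gripper":50,"travel":[0,0,0],"twist":[0,0,0]},{"gripper":50,"travel":[0,0,0],"twist":[0,0,0]},{"gripper":50,"travel":[0,0,-20],"twist":[0,0,0]},{"gripper":50,"travel":[0,0,-50],"twist":[0,0,0]},{"gripper":50,"travel":[0,0,-60],"twist":[0,0,0]},{"gripper":50,"travel":[0,0,-29],"twist":[0,0,0]},{"gripper":50,"travel":[0,0,0],"twist":[0,0,0]},{"gripper":50,"travel":[0,0,0],"twist":[0,0,0]}]'
python3 - <<'E'
from h import *
c=bot.calibration('wrist');w=bot.camera('wrist')[:,:,::-1];cv2.imwrite('pics/w8.png',w)
h=cv2.cvtColor(w,cv2.COLOR_BGR2HSV)
m=(h[...,0]<18)&(h[...,1]>100);m[:155]=0;m[225:]=0;m[:,:305]=0;m[:,335:]=0
r=cv2.minAreaRect(np.argwhere(m)[:,::-1].astype(np.float32));print('handle',r,bot.get_obs()['ee_pos'])
y=((h[...,0]>18)&(h[...,0]<30)&(h[...,1]>130)&(h[...,2]>100)).sum();print('brass px',y)
i3=cv2.imread('pics/w3.png');print('diff handle/pan area vs w3',np.abs(i3[35:220,290:360].astype(int)-w[35:220,290:360]).mean())
# compartment: brass pixels per compartment in scene view, by angle about the axis
cs=bot.calibration('scene');s=bot.camera('scene')[:,:,::-1];cv2.imwrite('pics/s8.png',s);t=bot.camera('top')[:,:,::-1];cv2.imwrite('pics/t8.png',t)
for n,im,cc in(('scene',s,cs),('top',t,bot.calibration('top'))):
    h=cv2.cvtColor(im,cv2.COLOR_BGR2HSV);m=(h[...,0]>15)&(h[...,0]<32)&(h[...,1]>110)
    A=[]
    for v,u in np.argwhere(m):
        p=onz(cc,(u,v),.028)[:2]-[.5195,-.1745]
        if np.hypot(*p)<.26:A.append((np.degrees(np.arctan2(p[1],p[0])),np.hypot(*p)))
    A=np.array(A);H=np.histogram(A[:,0],np.arange(-10,191,20));print(n,H[0]);k=A[:,0]>52;print('in empty: r range',A[k,1].min(),A[k,1].max(),k.sum()) if k.any() else 0
E
```

```text
time: 20.58
ee_pos: [0.5193, 0.3271, 0.1965]
tcp_rot: [-180.0, -0.0, -155.5]
wrist_force: [0.2, -1.1, 0.1]
opening: 0.0499
grasp_force: 0.0
handle ((318.0, 187.5), (53.0, 16.0), 90.0) [0.51907744 0.3269621  0.19578206]
brass px 0
diff handle/pan area vs w3 21.57868725868726
scene [27 85 13  0 12  8  0  0  0  0]
in empty: r range 0.047966550302929685 0.06348688246270708 20
top [ 34 179  40  28  48  45   0   0   0   0]
in empty: r range 0.020129948523627744 0.06449572393492894 121
```

The scoop is back where it lay (handle rectangle as before) and let go. I'll check the conchos numerically with the wrist camera over the spout.

```bash
python3 -m crank '[{"gripper":50,"travel":[0,0,-42],"twist":[0,0,0]},{"gripper":50,"travel":[0,0,-42],"twist":[0,0,-0.1]},{"gripper":50,"travel":[0,0,0],"twist":[0,0,-0.166]},{"gripper":50,"travel":[0,0,0],"twist":[0,0,-0.166]},{"gripper":50,"travel":[0,0,0],"twist":[0,0,-0.166]},{"gripper":50,"travel":[0,0,0],"twist":[0,0,-0.166]},{"gripper":50,"travel":[0,0,0],"twist":[0,0,-0.166]},{"gripper":50,"travel":[55,-18,0],"twist":[0,0,0]},{"gripper":50,"travel":[55,-18,0],"twist":[0,0,0]},{"gripper":50,"travel":[55,-18,0],"twist":[0,0,0]},{"gripper":50,"travel":[55,-18,0],"twist":[0,0,0]},{"gripper":50,"travel":[55,-18,0],"twist":[0,0,0]}]'
cat > chk.py <<'E'
from h import *
import sys
c=bot.calibration('wrist');w=bot.camera('wrist')[:,:,::-1];cv2.imwrite(sys.argv[1],w)
h=cv2.cvtColor(w,cv2.COLOR_BGR2HSV);m=((h[...,0]>15)&(h[...,0]<32)&(h[...,1]>110)&(h[...,2]>70)).astype('uint8')
n,l,st,ce=cv2.connectedComponentsWithStats(m)
for i in range(1,n):
    if st[i,4]>40:
        p=onz(c,ce[i],.028)[:2]-[.5195,-.1745]
        print(ce[i].round(),st[i].tolist(),'r %.3f ang %.0f'%(np.hypot(*p),np.degrees(np.arctan2(p[1],p[0]))),'hsv',h[l==i].mean(0).round())
print(bot.get_obs()['tcp_rot'])
E
python3 -m crank '[{"gripper":50,"travel":[52,-17,0],"twist":[0,0,0]},{"gripper":50,"travel":[0,0,0],"twist":[0,0,0]}]'; python3 chk.py pics/w9.png
python3 -m crank '[{"gripper":50,"travel":[50,0,0],"twist":[0,0,0]},{"gripper":50,"travel":[50,0,0],"twist":[0,0,0]},{"gripper":50,"travel":[50,0,0],"twist":[0,0,0]},{"gripper":50,"travel":[0,0,0],"twist":[0,0,0]},{"gripper":50,"travel":[0,0,0],"twist":[0,0,0]}]';python3 chk.py pics/w10.png
```

```text
time: 22.22
ee_pos: [0.549, 0.0375, 0.2798]
tcp_rot: [179.9, -0.0, -102.2]
wrist_force: [0.7, -0.1, 0.4]
opening: 0.0498
grasp_force: 0.0
time: 22.48
ee_pos: [0.5548, -0.0184, 0.2796]
tcp_rot: [179.9, -0.0, -102.4]
wrist_force: [-0.7, 0.5, -0.4]
opening: 0.0495
grasp_force: 0.0
[ 62. 204.] [0, 56, 139, 282, 7526] r 0.446 ang 17 hsv [ 16. 124. 198.]
[318.  76.] [302, 56, 32, 36, 705] r 0.043 ang 77 hsv [ 21. 145. 197.]
[270.  75.] [254, 58, 32, 42, 703] r 0.076 ang 22 hsv [ 22. 140. 202.]
[240.  84.] [223, 65, 39, 40, 699] r 0.116 ang 15 hsv [ 22. 136. 221.]
[335.  76.] [330, 69, 10, 15, 65] r 0.048 ang 105 hsv [ 21. 142. 189.]
[182. 201.] [176, 195, 12, 15, 51] r 0.299 ang 34 hsv [ 16. 163. 149.]
[227. 269.] [221, 261, 13, 19, 98] r 0.366 ang 54 hsv [ 16. 141. 202.]
[213. 270.] [209, 263, 8, 14, 42] r 0.379 ang 51 hsv [ 16. 141. 201.]
[266. 331.] [263, 321, 7, 21, 49] r 0.472 ang 66 hsv [ 16. 140. 205.]
[ 1.79911022e+02 -1.14754223e-02 -1.02360820e+02]
time: 23.15
ee_pos: [0.5235, -0.1606, 0.2803]
tcp_rot: [180.0, 0.0, -102.1]
wrist_force: [-0.0, -0.6, -0.5]
opening: 0.0501
grasp_force: 0.0
[ 58. 221.] [0, 100, 128, 241, 4695] r 0.416 ang 2 hsv [ 16. 121. 206.]
[276. 183.] [262, 168, 28, 34, 495] r 0.076 ang 22 hsv [ 22. 137. 208.]
[249. 189.] [234, 175, 34, 32, 477] r 0.116 ang 15 hsv [ 22. 133. 227.]
[326. 188.] [318, 182, 17, 13, 131] r 0.053 ang 90 hsv [ 21. 142. 194.]
[310. 188.] [305, 185, 12, 8, 69] r 0.053 ang 65 hsv [ 22. 135. 228.]
[188. 280.] [179, 276, 18, 9, 43] r 0.303 ang 32 hsv [ 16. 165. 153.]
[ 1.79977167e+02  2.24270900e-02 -1.02099134e+02]
```

```bash
python3 - <<'E'
from h import *
w=cv2.imread('pics/w9.png');h=cv2.cvtColor(w,cv2.COLOR_BGR2HSV)
for y in range(50,98): print(''.join(('0123456789'[min(9,h[y,x,2]//26)] if 14<h[y,x,0]<34 and h[y,x,1]>80 else '.') for x in range(294,350)))
t=cv2.imread('pics/t8.png');h=cv2.cvtColor(t,cv2.COLOR_BGR2HSV);m=((h[...,0]>17)&(h[...,0]<30)&(h[...,1]>130)&(h[...,2]>90)).astype('uint8');m[:70]=0
n,l,st,ce=cv2.connectedComponentsWithStats(m);print([(ce[i].round().tolist(),int(st[i,4])) for i in range(1,n) if st[i,4]>6 and 110<ce[i][0]<600])
E
```

```text
........................................................
........................................................
........................................................
........................................................
........................................................
........................................................
.....................455544.............................
....................667767666...........................
...................67677677777..........................
.................57666776677777.........................
.................676677777776777........................
................67667777777767777.......................
................67677777777777777.......................
...............5666777777777767776......................
...............6766677777777767776......................
...............6756667777777766776......................
...............6756667777777766666......................
...............5756667777777767776......................
...............5655667666677667775......................
................6
[... 1092 characters left out ...]
6655666666888.................
.............888888.......6666555556987.................
...........................66656666887..................
............................56666668....................
..............................555.......................
........................................................
........................................................
........................................................
........................................................
........................................................
[([400.0, 161.0], 192), ([397.0, 185.0], 102), ([598.0, 334.0], 42), ([554.0, 345.0], 40), ([567.0, 349.0], 49), ([581.0, 354.0], 55), ([597.0, 359.0], 58)]
```

Three flat conchos and one leaning on the divider are clear, and the fifth isn't. I'll look from the sides.

```bash
cat > asc.py <<'E'
from h import *
import sys
c=bot.calibration('wrist');w=bot.camera('wrist')[:,:,::-1];cv2.imwrite(sys.argv[1],w);h=cv2.cvtColor(w,cv2.COLOR_BGR2HSV)
a=np.radians(79);p=proj(c,(.5195+.048*np.cos(a),-.1745+.048*np.sin(a),.03)).round().astype(int);print(p)
for y in range(max(0,p[1]-26),p[1]+26): print(''.join(('0123456789'[min(9,h[y,x,2]//26)] if 14<h[y,x,0]<34 and h[y,x,1]>80 else '.') for x in range(p[0]-32,p[0]+32)))
E
python3 -m crank '[{"gripper":50,"travel":[-45,-40,0],"twist":[0,0,0]},{"gripper":50,"travel":[-45,-50,0],"twist":[0,0,0]},{"gripper":50,"travel":[0,0,0],"twist":[0,0,0]},{"gripper":50,"travel":[0,0,0],"twist":[0,0,0]}]';python3 asc.py pics/w11.png
python3 -m crank '[{"gripper":50,"travel":[0,45,0],"twist":[0,0,0]},{"gripper":50,"travel":[0,60,0],"twist":[0,0,0]},{"gripper":50,"travel":[0,60,0],"twist":[0,0,0]},{"gripper":50,"travel":[0,25,0],"twist":[0,0,0]},{"gripper":50,"travel":[0,0,0],"twist":[0,0,0]}]';python3 asc.py pics/w12.png
```

```text
time: 23.7
ee_pos: [0.6262, -0.0936, 0.2801]
tcp_rot: [179.9, -0.0, -102.0]
wrist_force: [-0.2, 1.0, 0.7]
opening: 0.0501
grasp_force: 0.0
[382 126]
................................................................
................................................................
................................................................
................................................................
...............................62...............................
...............................74...............................
..............................776555554.........................
..............................777777676.........................
.............................77778776776........................
.............................77788776777........................
............................777788777777........................
............................777787777777........................
6..........................7777777777677........................
7..........................7777777777676........................
7.........................66777777777776.
[... 5257 characters left out ...]
..................................................
................................................................
................................................................
................................................................
................................................................
................................................................
................................................................
................................................................
................................................................
................................................................
................................................................
```

```bash
python3 - <<'E'
from h import *
for f in('w9','w10','w11','w12'):
    w=cv2.imread(f'pics/{f}.png');h=cv2.cvtColor(w,cv2.COLOR_BGR2HSV);m=((h[...,0]>12)&(h[...,0]<36)&(h[...,1]>85)&(h[...,2]>25)).astype('uint8')
    n,l,st,ce=cv2.connectedComponentsWithStats(m);print(f,[(ce[i].round().tolist(),st[i,2:].tolist(),h[l==i].mean(0).round().tolist()) for i in range(1,n) if st[i,4]>12 and ce[i][1]<240])
for f in('s8','top0','t8','scene0','s5'):
    t=cv2.imread(f'pics/{f}.png');h=cv2.cvtColor(t,cv2.COLOR_BGR2HSV);m=((h[...,0]>17)&(h[...,0]<32)&(h[...,1]>110)&(h[...,2]>60)).astype('uint8')
    n,l,st,ce=cv2.connectedComponentsWithStats(m);print(f,[(ce[i].round().tolist(),int(st[i,4])) for i in range(1,n) if st[i,4]>5 and 130<ce[i][0]<480 and 100<ce[i][1]<330])
E
```

```text
w9 [([62.0, 204.0], [140, 284, 8543], [16.0, 124.0, 196.0]), ([270.0, 75.0], [32, 43, 778], [21.0, 136.0, 198.0]), ([319.0, 76.0], [38, 37, 832], [21.0, 141.0, 195.0]), ([240.0, 84.0], [39, 41, 784], [22.0, 132.0, 216.0]), ([192.0, 182.0], [21, 28, 73], [16.0, 136.0, 98.0]), ([172.0, 193.0], [44, 42, 616], [15.0, 157.0, 134.0])]
w10 [([58.0, 221.0], [128, 249, 5061], [16.0, 120.0, 204.0]), ([362.0, 125.0], [7, 7, 16], [13.0, 128.0, 238.0]), ([276.0, 183.0], [29, 35, 548], [22.0, 133.0, 205.0]), ([249.0, 190.0], [34, 32, 539], [22.0, 129.0, 222.0]), ([320.0, 188.0], [33, 14, 229], [22.0, 135.0, 204.0])]
w11 [([73.0, 162.0], [167, 331, 19293], [16.0, 122.0, 194.0]), ([336.0, 121.0], [29, 39, 651], [22.0, 134.0, 205.0]), ([384.0, 122.0], [36, 33, 598], [21.0, 140.0, 197.0]), ([307.0, 129.0], [35, 37, 657], [22.0, 130.0, 223.0]), ([245.0, 211.0], [26, 17, 52], [17.0, 127.0, 102.0]), ([234.0, 227.0], [42, 36, 494], [15.0, 155.0, 137.0])]
w12 [([297.0, 33.0], [7, 6, 14], [13.0, 125.0, 237.0]), ([183.0, 126.0], [59, 44, 1330], [22.0, 133.0, 211.0]), ([242.0, 124.0], [31, 32, 553], [21.0, 139.0, 203.0]), ([133.0, 216.0], [26, 29, 128], [16.0, 148.0, 102.0]), ([109.0, 231.0], [44, 39, 726], [15.0, 158.0, 138.0])]
s8 [([252.0, 192.0], 11), ([235.0, 199.0], 49), ([228.0, 207.0], 46)]
top0 [([423.0, 163.0], 256), ([269.0, 204.0], 19), ([262.0, 208.0], 21), ([272.0, 211.0], 16), ([265.0, 214.0], 19), ([271.0, 220.0], 20)]
t8 [([399.0, 161.0], 252), ([397.0, 186.0], 121)]
scene0 [([213.0, 192.0], 63), ([223.0, 191.0], 53), ([354.0, 229.0], 10), ([350.0, 234.0], 10), ([357.0, 235.0], 7)]
s5 [([278.0, 194.0], 14), ([235.0, 199.0], 55), ([281.0, 201.0], 8), ([228.0, 207.0], 42)]
```

```bash
python3 -c "
from workcell import bot
print(bot.job_done())"
```

```text
the job is handed in; nothing more can be done
None
```

I handed the job in at about 24 s, with the carousel turned, the scoop emptied down the chute and put back flat on the slab. I could see four conchos in the compartment; the fifth I only infer to be under another one there, since none showed on the bench or chute or in the scoop, and no verdict came back.

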